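# Put the filling nozzle away and snap the slide lid shut

### The arm

A 6-joint arm with a two-finger parallel gripper is mounted at the origin on the work surface. World frame = base frame: x ahead of the robot, y to its left, z up, the work surface at z = 0. Lengths are in m, angles in rad, forces in N, time in s.
With the tool pointing down it reaches from about 0.375 to 0.975 m from the base axis. Payload 3.8 kg.
Tool frame: the origin (TCP) lies midway between the tips of the shut fingers; the grasp point (between the pads) lies 19 mm behind it; z points along the fingers, y is the line along which they close (so a half turn about z gives the same grasp; the last joint's range is limited). The gripper opens to 88 mm and grips with 3 to 60 N. Pads are 18 mm wide; open, the fingers measure 123 mm over their backs; the gripper's body (75 mm by 187 mm) begins 45 mm behind the grasp point.
Start: joints at [-1.297, 0.264, 1.604, -0, 1.274, -0.037], TCP at [0.206, -0.643, 0.239] pointing down, gripper open.
Joint ranges: [-2.63, 2.63], [-0.94, 2.18], [0.31, 2.57], [-1.31, 4.45], [0, 2.66], [-2.55, 2.55]. Speed limits (rad/s): [2.57, 2.57, 3.14, 3.14, 3.14, 3.14].

### API

Orientations are given as a rotation vector (axis times angle).
In Python, from cell import manip, inverse_kinematics, cams, order gives the robot as it stands. Calls block until the motion is done:
- manip.move_pose(position, orientation): joint-space move of the TCP to a pose.
- manip.move_linear(position, rate=0.15, rot=None): straight line of the TCP; rot=None keeps the orientation; rate is the mean speed in m/s.
- manip.set_joints(angles): joint-space move.
- manip.set_gripper(opening, force=None): finger opening in m; force is the grip in N (None keeps the last); returns when the fingers have stopped.
- manip.dwell(seconds).
- inverse_kinematics(position, orientation): joint angles nearest the present ones, or None.
- manip.state(): the state.
- cams.capture(name): name is "scene" or "side" or "wrist"; returns a dict with "image" (480x640x3 uint8, blue, green, red), "z_map" (480x640 float32, m along the optical axis (not along the pixel's ray), 0 where there is no reading), "intrinsics" (3x3 intrinsics, pixels), "position" and "orientation" of the camera in the world; the wrist camera has in their place "T_tool_cam" (4x4, takes a point from camera to tool coordinates, whose origin is the TCP and whose axes are the flange's). Camera axes: x right, y down, z forward; pixel columns grow to the right and rows downward; lengths in m; the calibration is good to about 2 mm. The wrist camera is an equidistant fisheye: a pixel r from the principal point sees the ray r / f radians off the axis. A picture is of the moment at which its call begins: read the wrist's pose just before it.
A pose or a line that the arm cannot do raises manip.IKError and nothing moves.
- order.close_job(): hands the job in; it is judged then, once.
The state is a dict: "clock": time; "joint_pos": joint angles; "joint_velocities": joint speeds; "tau": joint torques, N m; "tool_pos": TCP position; "tcp_rot": TCP orientation; "contact_force": force on the tool from outside, world axes, zero at the start; "moment": the same for the moment, N m; "gripper_width": finger opening in m; "grasp_force": force on a finger pad.
Only numpy, scipy, OpenCV 4.12 (cv2) and the standard library are available. Lean on these libraries where they do the work, as an engineer would, in place of code of your own. Each camera call takes 0.05 s, during which the arm holds its last target. There are 200 camera calls.

### The job

Stand the long-necked filling nozzle upright on the floor of the nozzle box through the open part, let go of it, then slide the box's lid shut along its channel until it snaps over the springy ridge and is fully home at the end wall. Feel for the end and ease the lid in without ramming it (never push with more than about 25 N), and leave everything else on the bench where it is.

Things in the scene. Friction and masses are not known exactly. Their poses are not given: they have to be found in the camera images.
- nozzle: The long-necked filling nozzle to put away: stainless steel, loose, 60 mm tall, standing upright on the bench. Cone 28 mm wide at the foot narrowing to 12 mm at 28 mm height, then a straight 12 mm round neck up to 60 mm. 0.05 kg. Origin at the centre of its foot, z up along the neck. It may stand on any one of the three nozzle places.
- short_a: One of two other nozzles on the bench, to be left alone: short steel cone, 36 mm tall, 32 mm wide at the foot, no neck. Origin at the centre of its foot.
- short_b: The second short cone nozzle, the same as short_a, to be left alone.
- box: White plastic nozzle box, fixed to the bench, 224 mm long (x), 148 wide (y), 78 high. Origin on the bench (outside: x -102 to +122 mm). Inner floor 4 mm thick; cavity x -92 to +76, y -60 to +60 mm. Five short nozzles, 30 mm tall, are fixed inside at x below -15 mm; the rest of the floor is free. The lid enters at its -x end and slides towards box +x to shut.
- box_floor (a point): Point on the inner floor of the box, in the part that the lid leaves open at the start (box x +38, y 0, z 4 mm); a good place for the nozzle. Axes as the box.
- lid: Grey plastic slide lid, 0.16 kg, 200 mm long (x), 137 wide (y), 6 thick, in the box's channel but some 85 to 125 mm short of home, its rear sticking out of the box's -x end. Origin at the centre of its underside (height 67 mm); x towards its front edge (x = +100 mm), the way it shuts.
- lid_front (a point): Middle of the lid's front edge (lid x +100, z 3 mm), 96 to 113 mm before box_end at the start. Axes as the lid.
- lid_bar (a point): Middle of the top of the lid's grip bar, 97 mm above the bench: a cross bar 12 mm thick (lid x), 60 wide (lid y), standing 24 mm above the lid's upper face, at lid x = -50 mm. It can be pinched across its 12 mm or pushed from behind (its -x side). Axes as the lid.
- pitcher: Bystander: clear plastic jug, 100 mm across, 110 mm tall. Origin under its centre.
- bowl: Bystander: steel bowl, 150 mm across, 70 mm tall. Origin under its centre.
- spatula: Bystander: spatula lying on the bench to the left.
- scraper: Bystander: bench scraper, steel blade with a black handle, lying near the robot.
- box_mouth (a point): Middle of the channel's open end (box x -102, y 0, z 67 mm). Axes as the box. On each long side of the box the lid lies on a ledge at height 67 mm under a lip (height 74 to 78 mm, reaching in to y = +-61 mm). The lid has 1.5 mm play on each side and 1 mm above, and slides easily (plastic on plastic).
- box_end (a point): Nominal middle of the end wall's inner face (box x +100, y 0, z 70 mm), axes as the box. The wall belongs to an end piece (wall, ridge and buffer in one) clamped anywhere up to 9 mm either way along box x; its true place is not measured and it must be found by feel. Fully home, the lid's front edge lies about 1 mm before the true wall, which is hard.
- ridge (a joint): Springy rounded ridge, a 6 mm bar across the channel 9 mm before the true wall, 3 mm above the ledge; value: how far it is pressed down (m). The lid's front bead meets it when the front edge is about 11 mm from the true wall; the push needed climbs to 6 to 9 N, then drops past the crest (6 mm from the wall) as the ridge snaps up behind the bead and keeps the lid in.
- buffer (a joint): Small rubber buffer on the end wall that stands out 4 mm; value: how far the lid presses it in (m): 0 until the lid is past the ridge, about 0.003 when it is home, 0.004 with the lid hard on the wall. Its spring pushes back with under 2.5 N.
Things that resemble listed ones, but are neither listed nor needed, are in the scene too. Leave any black or yellow look-alike of the nozzle alone.

How it is judged:
On the way, in this order (a step that is already met when the one before it is completed fails the run):
1. the long nozzle stands upright on the box floor, let go, with the lid still open (x of nozzle in the frame of box between -0.02 and 0.076 m and y of nozzle in the frame of box between -0.06 and 0.06 m and z of nozzle in the frame of box below 0.009 m and angle between nozzle's own z axis and vertical below 0.15 rad and contact force between the fingers and nozzle below 0.1 N and x of lid_front in the frame of box_end below -0.04 m), for 0.2 s.
2. the lid has snapped over the ridge and presses in the buffer at the end wall (value of joint buffer above 0.002 m and value of joint ridge below 0.0012 m and x of lid_front in the frame of box_end above -0.013 m), for 0.2 s.
At the end, for the whole second after the job is handed in: The lid is home: past the ridge (up again behind its bead, pressed by less than 1.2 mm), the end wall's buffer pressed in over 2 mm, the lid level in its channel (3 mm) and at rest; the long nozzle stands upright (within 0.15 rad) on the box floor beneath (all of step 2 and z of lid_front in the frame of box_end between -0.003 and 0.003 m and linear speed of lid below 0.01 m/s and x of nozzle in the frame of box between -0.02 and 0.076 m and y of nozzle in the frame of box between -0.06 and 0.06 m and z of nozzle in the frame of box below 0.009 m and angle between nozzle's own z axis and vertical below 0.15 rad); the robot touches nothing.
It fails at once if the lid and the box press on one another with more than 40 N (contact force between lid and box above 40 N).
It fails at once if another thing on the bench is moved by more than 25 mm (distance of any of short_a, short_b, pitcher, bowl, spatula, scraper from where it was at the start of the episode above 0.025 m).
It also fails if it takes over 61 s, if anything falls off the work surface, if the arm or the gripper's body presses on something with over 40 N, if the wrist force passes 120 N, or if a joint passes its speed limit or range.

## Working session

There is one attempt and no reset: what is moved stays moved. The work goes in short steps, each a Python script; the robot and the scene stay as the last script left them, time stands still between calls to the robot, and variables do not carry over. Pictures are saved under pics/ and viewed, at most 10 in all, crops included, and the job is handed in when it is done.

```bash
mkdir -p pics; ls; cat > h.py <<'E'
import numpy as np, cv2
from scipy.spatial.transform import Rotation as R
from cell import manip, inverse_kinematics, cams, order
def mat(o):
    o=np.asarray(o,float)
    if o.shape==(3,3): return o
    return R.from_rotvec(o).as_matrix() if o.size==3 else R.from_quat(o).as_matrix()
def cloud(c):
    K=c["intrinsics"]; z=c["z_map"]; v,u=np.mgrid[:480,:640]
    P=np.stack([(u-K[0,2])/K[0,0]*z,(v-K[1,2])/K[1,1]*z,z],-1)
    P=P@mat(c["orientation"]).T+c["position"]; P[z==0]=np.nan
    return P
E
python3 - <<'E'
from h import *
import pickle
for n in ("scene","side"):
    c=cams.capture(n); pickle.dump(c,open(n+".pkl","wb")); cv2.imwrite(f"pics/{n}.png",c["image"]); print(n,c["position"],c["orientation"],c["intrinsics"].tolist())
print(manip.state())
E
```

```text
pics
scene [ 1.20693488 -0.72173521  0.84384757] [-2.11645448 -0.79908598  0.42315809] [[574.619476584834, 0.0, 319.1383735897425], [0.0, 574.619476584834, 244.30195155001775], [0.0, 0.0, 1.0]]
side [ 0.34832612 -0.92602886  1.06890269] [-2.36187198  0.22880025 -0.10130549] [[589.0585666206908, 0.0, 330.0933483852096], [0.0, 589.0585666206908, 237.9004083201677], [0.0, 0.0, 1.0]]
{'clock': 0.1, 'joint_pos': array([-1.29688826e+00,  2.64681301e-01,  1.60521526e+00,  5.61608834e-06,
        1.27371303e+00, -3.69137573e-02]), 'joint_velocities': array([-0.00014077, -0.00169827, -0.00350999,  0.00072813,  0.00038872,
        0.00092682]), 'tau': array([-6.52881117e-04, -5.03620470e+01, -3.58072543e+01,  7.30434596e-02,
        2.32293148e-02, -5.79402945e-05]), 'tool_pos': array([ 0.20626152, -0.6420449 ,  0.23752214]), 'tcp_rot': array([-3.10175131e+00, -4.85962127e-01,  3.65936616e-04]), 'contact_force': array([ 0.32277349, -0.1847173 , -0.43139698]), 'moment': array([-0.05779959, -0.03533669,  0.02918108]), 'grasp_force': 0.0, 'gripper_width': 0.08830370504530495}
```

View pics/scene.png

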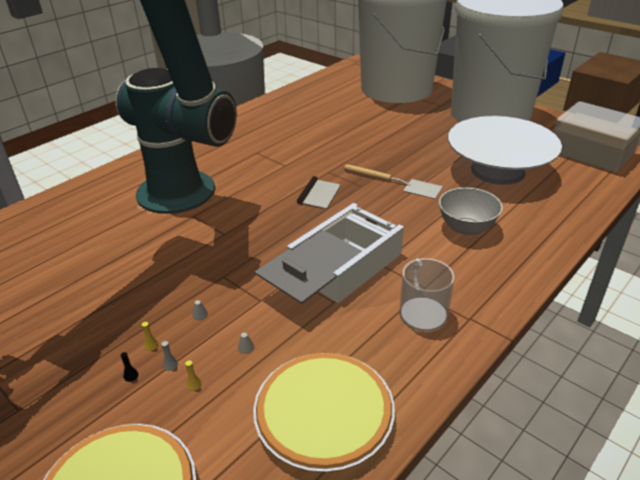

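View pics/side.png

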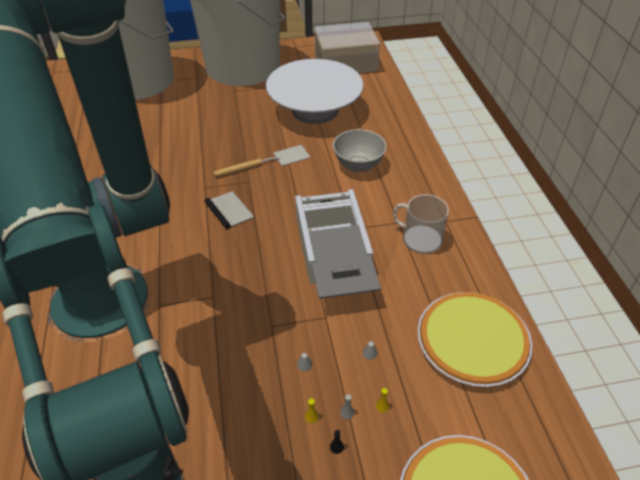

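The pictures show the steel long-necked nozzle at scene (169,356) and side (348,405). The look-alikes are two yellow ones at scene (150,336) and (193,376) and a black one at (129,367), and the two short steel cones are at (199,309) and (245,342). The grey steel one with a neck fits the description. The box is at scene ~(340,250), with the lid bar at (295,268).

```bash
cat > m.py <<'E'
from h import *
import pickle
C={n:pickle.load(open(n+".pkl","rb")) for n in("scene","side")}
rois={"scene":(155,335,182,375),"side":(338,390,358,420)}
for n,c in C.items():
    P=cloud(c); hsv=cv2.cvtColor(c["image"],cv2.COLOR_BGR2HSV); u0,v0,u1,v1=rois[n]
    Q=P[v0:v1,u0:u1].reshape(-1,3); S=hsv[v0:v1,u0:u1].reshape(-1,3)
    m=(S[:,1]<70)&(Q[:,2]>.004)&(Q[:,2]<.08); Q=Q[m]
    print(n,"nozzle pts",m.sum(),"zmax",Q[:,2].max().round(4))
    for a,b in((.005,.028),(.03,.05),(.05,.07)):
        k=Q[(Q[:,2]>a)&(Q[:,2]<b)]; print(a,b,len(k),k.mean(0).round(4),k.min(0).round(4),k.max(0).round(4)) if len(k) else 0
    # box region
    bx={"scene":(250,195,410,305),"side":(290,185,385,300)}[n]
    Q=P[bx[1]:bx[3],bx[0]:bx[2]].reshape(-1,3); S=hsv[bx[1]:bx[3],bx[0]:bx[2]].reshape(-1,3)
    for nm,a,b in(("bar",.088,.105),("lid",.066,.0755),("top",.0755,.086)):
        m=(Q[:,2]>a)&(Q[:,2]<b)
        if nm=="top": m=(Q[:,2]>.066)&(Q[:,2]<.086)&(S[:,2]>150)&(S[:,1]<60)
        if nm=="lid": m&=(S[:,2]<150)&(S[:,1]<60)
        q=Q[m]
        r=cv2.minAreaRect((q[:,:2]*1000).astype(np.float32))
        print(nm,m.sum(),"zmed",np.median(q[:,2]).round(4),r, cv2.boxPoints(r).round(1).tolist())
a=C["scene"]["image"][290:400,100:260]; b=C["side"]["image"][335:460,285:405]
cv2.imwrite("pics/crop.png",np.hstack([cv2.resize(a,(480,330),interpolation=2),cv2.resize(b,(317,330),interpolation=2)]))
E
python3 m.py
```

```text
scene nozzle pts 222 zmax 0.062
0.005 0.028 125 [ 0.5028 -0.389   0.0152] [ 0.491  -0.3991  0.0057] [ 0.511  -0.3762  0.0273]
0.03 0.05 37 [ 0.5006 -0.3878  0.0401] [ 0.4959 -0.3917  0.0312] [ 0.5045 -0.383   0.049 ]
0.05 0.07 45 [ 0.4979 -0.3867  0.0576] [ 0.4887 -0.3916  0.0503] [ 0.5036 -0.3802  0.062 ]
bar 260 zmed 0.0961 ((648.2090454101562, -53.69976806640625), (259.8058776855469, 67.18295288085938), 32.890403747558594) [[520.9000244140625, -96.0], [557.4000244140625, -152.39999389648438], [775.5, -11.399999618530273], [739.0, 45.0]]
lid 3561 zmed 0.0731 ((627.2882080078125, 9.448516845703125), (295.43060302734375, 319.486328125), 0.18375802040100098) [[479.1000061035156, 168.6999969482422], [480.1000061035156, -150.8000030517578], [775.5, -149.8000030517578], [774.5, 169.6999969482422]]
top 1226 zmed 0.0779 ((629.3890380859375, 63.692649841308594), (224.6915283203125, 299.4407653808594), 89.33501434326172) [[478.3999938964844, -46.900001525878906], [777.7999877929688, -50.400001525878906], [780.4000244140625, 174.3000030517578], [481.0, 177.8000030517578]]
side nozzle pts 177 
[... 386 characters left out ...]
), 3.7463672161102295) [[522.7000122070312, -90.19999694824219], [523.9000244140625, -108.30000305175781], [583.4000244140625, -104.4000015258789], [582.2000122070312, -86.30000305175781]]
lid 3051 zmed 0.073 ((554.0452880859375, 6.3420257568359375), (313.0319519042969, 145.84597778320312), 89.284912109375) [[479.20001220703125, -149.3000030517578], [625.0, -151.10000610351562], [628.9000244140625, 161.89999389648438], [483.1000061035156, 163.8000030517578]]
top 1213 zmed 0.0779 ((556.0350341796875, 67.68970489501953), (227.38519287109375, 149.60073852539062), 88.5958251953125) [[478.5, -44.099998474121094], [628.0, -47.79999923706055], [633.5999755859375, 179.5], [484.0, 183.1999969482422]]
```

View pics/crop.png

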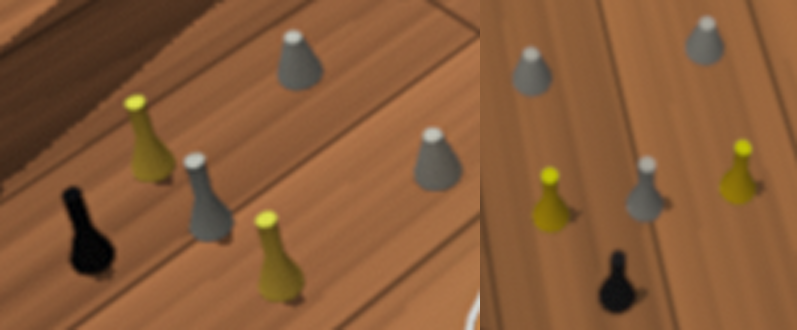

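The crop confirms it: one grey-steel nozzle with a neck, at scene crop centre (208,200) and side crop (645,190). The others there are two yellow ones, a black one and two short cones. Next I refine its position from the bright top disc, list the neighbours, and get the box yaw from robust edge lines.

```bash
cat > m2.py <<'E'
from h import *
import pickle
C={n:pickle.load(open(n+".pkl","rb")) for n in("scene","side")}
def ray(c,u,v,z):
    K=c["intrinsics"]; d=mat(c["orientation"])@[(u-K[0,2])/K[0,0],(v-K[1,2])/K[1,1],1]; o=np.array(c["position"]); return o+d*(z-o[2])/d[2]
tops={"scene":{"noz":(166,344)},"side":{"noz":(349,398)}}
for n,c in C.items():
    g=c["image"].astype(float).min(2); u,v=tops[n]["noz"]; w=g[v-6:v+7,u-6:u+7]; yy,xx=np.mgrid[v-6:v+7,u-6:u+7]
    m=w>150; print(n,m.sum(),xx[m].mean(),yy[m].mean(),"top",ray(c,xx[m].mean(),yy[m].mean(),.06).round(4))
    P=cloud(c); m=(P[...,2]>.022)&(P[...,2]<.08)&(P[...,1]<-.25)&(P[...,0]>.4)&(P[...,0]<.6)
    k,l,s,ce=cv2.connectedComponentsWithStats(m.astype(np.uint8))
    for i in range(1,k):
        if s[i,4]>15: print("  obj",ce[i].round(),np.median(P[l==i],0).round(3),P[l==i][:,2].max().round(3))
    # long lip edges: white strips; PCA of z>.076 strip points per side
    q=P[(P[...,2]>.0765)&(P[...,2]<.0795)&(P[...,0]>.46)&(P[...,0]<.65)&(P[...,1]>-.06)&(P[...,1]<.2)]
    for lo,hi in((.47,.505),(.61,.64)):
        s=q[(q[:,0]>lo)&(q[:,0]<hi)]
        f=cv2.fitLine(s[:,:2].astype(np.float32),cv2.DIST_HUBER,0,.001,.001).ravel()
        f*=np.sign(f[1]) if 0 else 1; print("  lip",len(s),f.round(4),"yaw",np.degrees(np.arctan(f[1]/f[0]))%180, s[:,1].min().round(4),s[:,1].max().round(4))
    b=P[(P[...,2]>.09)&(P[...,2]<.1)&(P[...,0]>.5)&(P[...,0]<.61)&(P[...,1]>-.14)&(P[...,1]<-.06)]
    t=b[b[:,2]>.0955]; print("  bar",len(b),b.mean(0).round(4),len(t),t.mean(0).round(4),t.min(0).round(4),t.max(0).round(4))
    L=P[(P[...,2]>.069)&(P[...,2]<.076)&(P[...,0]>.53)&(P[...,0]<.57)&(P[...,1]>-.2)&(P[...,1]<.1)]
    print("  lid y range",np.percentile(L[:,1],[0,1,99,100]).round(4))
E
python3 m2.py
```

```text
scene 16 164.0625 343.3125 top [ 0.4953 -0.386   0.06  ]
  obj [198. 306.] [ 0.436 -0.265  0.03 ] 0.039
  obj [147. 331.] [ 0.431 -0.382  0.043] 0.064
  obj [245. 338.] [ 0.577 -0.265  0.031] 0.04
  obj [167. 351.] [ 0.501 -0.387  0.044] 0.062
  obj [126. 362.] [ 0.466 -0.451  0.044] 0.063
  obj [191. 371.] [ 0.571 -0.388  0.043] 0.064
  obj [ 91. 452.] [ 0.577 -0.592  0.037] 0.042
  lip 253 [0.0119 0.9999 0.4892 0.0607] yaw 89.32052 -0.0473 0.1775
  lip 309 [0.0076 1.     0.6235 0.0611] yaw 89.56366 -0.0494 0.1759
  bar 158 [ 0.5555 -0.101   0.0956] 94 [ 0.554  -0.1     0.0971] [ 0.5235 -0.108   0.0955] [ 0.5832 -0.0934  0.0999]
  lid y range [-0.1508 -0.1493  0.0502  0.0534]
side 5 347.8 396.6 top [ 0.4965 -0.3829  0.06  ]
  obj [371. 346.] [ 0.572 -0.264  0.031] 0.041
  obj [305. 358.] [ 0.433 -0.265  0.031] 0.042
  obj [384. 396.] [ 0.567 -0.387  0.046] 0.063
  obj [348. 402.] [ 0.496 -0.387  0.046] 0.063
  obj [312. 406.] [ 0.427 -0.382  0.046] 0.063
  obj [337. 437.] [ 0.461 -0.452  0.045] 0.065
  obj [413. 469.] [ 0.585 -0.532  0.036] 0.044
  lip 205 [0.0033 1.     0.4899 0.034 ] yaw 89.81177 -0.0493 0.1748
  lip 197 [0.0115 0.9999 0.6229 0.0533] yaw 89.339294 -0.0566 0.1782
  bar 154 [ 0.5536 -0.0987  0.0956] 86 [ 0.552  -0.0983  0.0973] [ 0.5231 -0.1067  0.0955] [ 0.583  -0.0915  0.1   ]
  lid y range [-0.1482 -0.1469  0.0531  0.057 ]
```

```bash
cat > pick.py <<'E'
from h import *
def st(t):
    s=manip.state(); print(t,round(s["clock"],2),s["tool_pos"].round(4),s["contact_force"].round(1),round(s["gripper_width"],4),round(float(s["grasp_force"]),1))
N=[.496,-.3845]
opts=[np.pi/np.sqrt(2)*np.array(a) for a in([1,1,0],[1,-1,0])]
best=None
for o in opts:
    q=[inverse_kinematics([*N,.14],o),inverse_kinematics([.5566,.092,.16],o),inverse_kinematics([.555,-.12,.1],o)]
    print([None if k is None else np.round(k,2).tolist() for k in q])
    if all(k is not None for k in q):
        c=max(abs(k[5]) for k in q)
        if best is None or c<best[0]: best=(c,o)
o=best[1]; np.save("o.npy",o)
manip.move_pose([*N,.14],o); manip.set_gripper(.034,15); st("above")
manip.move_linear([*N,.031],rate=.08); st("down")
manip.set_gripper(0,15); st("grip")
manip.move_linear([*N,.15],rate=.1); st("up")
c=cams.capture("wrist"); cv2.imwrite("pics/wrist1.png",c["image"])
E
python3 pick.py
```

```text
[[-0.7, 0.25, 1.81, -0.0, 1.08, -0.7], [0.12, 0.12, 1.93, -0.0, 1.1, 0.12], [-0.26, 0.19, 1.97, -0.0, 0.98, -0.26]]
[[-0.7, 0.25, 1.81, -0.0, 1.08, 2.44], None, None]
above 2.49 [ 0.4961 -0.3844  0.14  ] [-0.4 -0.1  0.2] 0.0339 0.0
down 4.01 [ 0.4965 -0.3849  0.0317] [-0.7  0.1  0.1] 0.0341 0.0
grip 4.47 [ 0.4962 -0.3846  0.0313] [0.3 0.7 0.9] 0.0117 15.0
up 5.82 [ 0.4955 -0.3841  0.1489] [-1.  -0.  -1.8] 0.0114 15.0
```

View pics/wrist1.png

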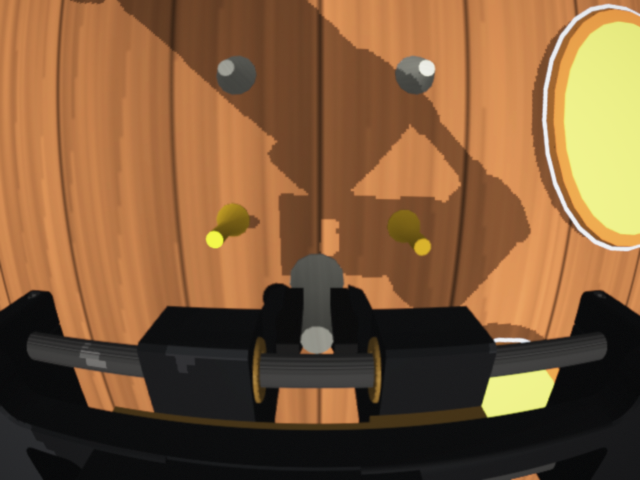

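The nozzle is held upright between the pads at about (315,300), with the yellow ones untouched at (232,220) and (405,230). Next I carry it to the box and lower it by feel.

```bash
cat > place.py <<'E'
from h import *
def st(t):
    s=manip.state(); print(t,round(s["clock"],2),s["tool_pos"].round(4),s["contact_force"].round(1),round(s["gripper_width"],4),round(float(s["grasp_force"]),1)); return s
B=[.5566,.092]; o=np.load("o.npy")
manip.move_linear([*B,.16],rate=.25,rot=o); manip.dwell(.3); f0=st("over")["contact_force"]
manip.move_linear([*B,.045],rate=.08); manip.dwell(.2); f0=st("near")["contact_force"]
z=.045
while z>.031:
    z-=.001; manip.move_linear([*B,z],rate=.02); s=manip.state()
    if s["contact_force"][2]-f0[2]>2.5: break
st("touch")
manip.set_gripper(.032); st("open")
manip.move_linear([*B,.16],rate=.12); st("up")
c=cams.capture("wrist"); cv2.imwrite("pics/wrist2.png",c["image"])
E
python3 place.py
```

```text
over 8.24 [0.5566 0.0915 0.16  ] [ 0.2  0.1 -0.7] 0.0113 15.0
near 10.03 [0.5569 0.0921 0.0454] [-0.2  0.1 -0.5] 0.0111 15.0
touch 12.78 [0.557  0.0921 0.0352] [-2.  -0.8  8.3] 0.0112 15.0
open 13.27 [0.5564 0.092  0.0337] [-0.2  0.3  0.9] 0.032 0.0
up 14.47 [0.5558 0.0919 0.159 ] [-0.2 -0.6 -0.8] 0.0321 0.0
```

View pics/wrist2.png

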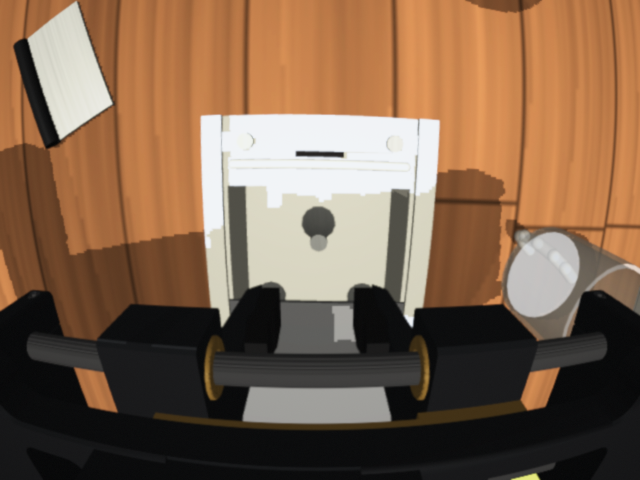

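The nozzle stands on the box floor at about (318,225), released, and the lid is still open with its front edge near row 300. Next I push the lid from behind its bar with shut fingers.

```bash
cat > push1.py <<'E'
from h import *
def st(t):
    s=manip.state(); print(t,round(s["clock"],2),s["tool_pos"].round(4),s["contact_force"].round(1)); return s
o=np.load("o.npy"); X=.554
manip.set_gripper(0,20)
manip.move_linear([X,-.14,.16],rate=.25,rot=o)
manip.move_linear([X,-.14,.081],rate=.08); manip.dwell(.2); f0=st("behind")["contact_force"]; np.save("f0.npy",f0)
y=-.14; yc=None
while y<-.1:
    y+=.002; manip.move_linear([X,y,.081],rate=.03); s=manip.state(); f=f0[1]-s["contact_force"][1]
    print(round(y,4),s["tool_pos"][1].round(4),round(f,1),(s["contact_force"]-f0)[[0,2]].round(1))
    if f>.8: break
c=cams.capture("side"); P=cloud(c)
b=P[(P[...,2]>.0955)&(P[...,2]<.1)&(P[...,0]>.5)&(P[...,0]<.61)&(P[...,1]>-.14)&(P[...,1]<-.0)]; print(len(b),np.median(b,0))
st("end")
E
python3 push1.py
```

```text
behind 17.52 [ 0.5545 -0.1402  0.0817] [ 0.6 -0.2  0.5]
-0.138 -0.1379 -0.4 [-0.  -0.3]
-0.136 -0.1358 0.5 [-1.3 -0.6]
-0.134 -0.1339 -0.6 [-1.  -1.6]
-0.132 -0.1319 -1.3 [-1.1 -0.3]
-0.13 -0.1299 -0.8 [-0.2 -1.2]
-0.128 -0.1279 0.3 [-0.5 -0.4]
-0.126 -0.1259 0.3 [-1.2 -1.8]
-0.124 -0.1239 0.1 [-0.7  0.3]
-0.122 -0.1219 0.2 [-0.7 -0.8]
-0.12 -0.1199 0.1 [-0.5 -0.3]
-0.118 -0.1179 -0.3 [-0.3 -0.7]
-0.116 -0.1159 -0.7 [-1.   0.4]
-0.114 -0.1139 -1.0 [-1.1 -1.1]
-0.112 -0.1119 -0.0 [-0.9 -0.2]
-0.11 -0.1098 0.1 [-0.6 -0.6]
-0.108 -0.1078 -0.4 [-1.4 -0.7]
-0.106 -0.1058 0.3 [-1.4 -1.1]
-0.104 -0.1038 -0.6 [-1.  -0.2]
-0.102 -0.1018 -0.1 [-1.4 -0.3]
-0.1 -0.0998 -0.7 [-1.  -0.1]
42 [ 0.54178459 -0.09602893  0.09746472]
end 22.57 [ 0.5539 -0.0998  0.0809] [-0.8 -0.5 -1.1]
```

Friction is below the sensor noise, so the force only shows up at the ridge. I'll continue with larger moves, then fine steps with force stops.

```bash
cat > push2.py <<'E'
from h import *
f0=np.load("f0.npy"); X=.554
def F(): return f0[1]-manip.state()["contact_force"][1]
y=-.0998
while y<-.0455:
    y+=.009; manip.move_linear([X+.01*(y+.1),y,.081],rate=.04); f=F()
    if f>4: break
print("coarse",round(y,4),round(f,1),manip.state()["clock"])
base=np.mean([F() for _ in range(3)]); peak=0; yp=None; snap=False; log=[]
while y<.012 and manip.state()["clock"]<50:
    y+=.0003 if snap else .0006
    manip.move_linear([X+.01*(y+.1),y,.081],rate=.01); s=manip.state(); f=f0[1]-s["contact_force"][1]; log.append((round(y*1e3,1),round(s["tool_pos"][1]*1e3,1),round(f,1)))
    if f>peak: peak,yp=f,y
    if not snap and peak>4.5 and f<peak-3: snap=True; ys=y; print("snap",y,peak)
    if f>15 or (snap and y>ys+.001 and f>7): print("stop",f); break
    if snap and y>ys+.008: print("travel stop"); break
print(log,manip.state()["clock"],snap,peak)
E
python3 push2.py
```

```text
coarse -0.0368 -0.5 25.2083
snap -0.016399999999999994 6.468362800095428
stop 8.119876232313937
[(-36.2, np.float64(-36.2), np.float64(-0.7)), (-35.6, np.float64(-35.7), np.float64(0.7)), (-35.0, np.float64(-35.0), np.float64(0.0)), (-34.4, np.float64(-34.4), np.float64(0.3)), (-33.8, np.float64(-33.7), np.float64(0.3)), (-33.2, np.float64(-33.1), np.float64(0.4)), (-32.6, np.float64(-32.5), np.float64(0.4)), (-32.0, np.float64(-31.9), np.float64(0.4)), (-31.4, np.float64(-31.3), np.float64(-0.3)), (-30.8, np.float64(-30.8), np.float64(-0.4)), (-30.2, np.float64(-30.1), np.float64(0.5)), (-29.6, np.float64(-29.5), np.float64(-0.7)), (-29.0, np.float64(-29.0), np.float64(1.1)), (-28.4, np.float64(-28.4), np.float64(-0.4)), (-27.8, np.float64(-27.7), np.float64(-1.2)), (-27.2, np.float64(-27.1), np.float64(-0.2)), (-26.6, np.float64(-26.6), np.float64(-0.3)), (-26.0, np.float64(-25.9), np.float64(-0.6)), (-25.4, np.float64(-25.4), np.float64(0.2)), (-24.8, np.float64(-24.8), np.float64(-0.5)), (-24.2, np.float64(-24.1), np.float64(-0.1)), (-23.6, np.float64(-23.5), np.float64(-0.4)), (
[... 816 characters left out ...]
 np.float64(-14.1), np.float64(1.1)), (-14.0, np.float64(-13.9), np.float64(-0.2)), (-13.7, np.float64(-13.6), np.float64(-0.3)), (-13.4, np.float64(-13.4), np.float64(0.6)), (-13.1, np.float64(-13.2), np.float64(0.6)), (-12.8, np.float64(-12.9), np.float64(1.7)), (-12.5, np.float64(-12.5), np.float64(1.4)), (-12.2, np.float64(-12.2), np.float64(1.3)), (-11.9, np.float64(-12.0), np.float64(1.3)), (-11.6, np.float64(-11.9), np.float64(3.9)), (-11.3, np.float64(-11.8), np.float64(4.5)), (-11.0, np.float64(-11.7), np.float64(5.8)), (-10.7, np.float64(-11.7), np.float64(6.9)), (-10.4, np.float64(-11.6), np.float64(6.6)), (-10.1, np.float64(-11.6), np.float64(8.1))] 38.9583 True 8.119876232313937
```

The force trace is clear: the ridge was met at −23, peaked at 6.5 N and snapped at −17, and the hard wall came at −11.8 mm. That is 11.5 mm after the first touch, as described. Next I back off, lift and check.

```bash
cat > fin.py <<'E'
from h import *
manip.move_linear([.555,-.03,.081],rate=.03); manip.move_linear([.555,-.04,.16],rate=.12)
manip.move_linear([.48,-.26,.22],rate=.25); manip.dwell(.2)
for n in("scene","side"):
    c=cams.capture(n); P=cloud(c)
    b=P[(P[...,2]>.0955)&(P[...,2]<.1)&(P[...,0]>.5)&(P[...,0]<.61)&(P[...,1]>-.06)&(P[...,1]<.05)]; print(n,len(b),b.mean(0).round(4))
    cv2.imwrite(f"pics/fin_{n}.png",c["image"])
print(manip.state()["clock"])
E
python3 fin.py
```

```text
scene 95 [0.554  0.0012 0.0976]
side 0 [nan nan nan]
42.0fin.py:6: RuntimeWarning: Mean of empty slice.
  b=P[(P[...,2]>.0955)&(P[...,2]<.1)&(P[...,0]>.5)&(P[...,0]<.61)&(P[...,1]>-.06)&(P[...,1]<.05)]; print(n,len(b),b.mean(0).round(4))
  ret = um.true_divide(
```

View pics/fin_scene.png

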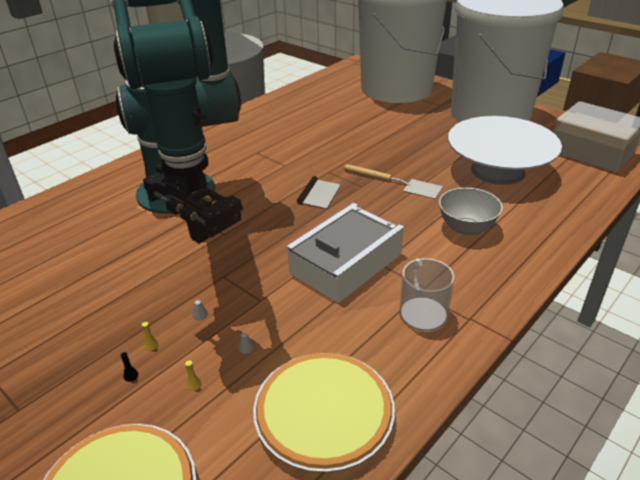

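The lid lies closed in the box at about (345,245), with its bar at (328,246). The bar has travelled 101 mm. Everything else is in place and the arm is clear, so I'm handing the job in.

```bash
python3 -c "
from cell import order; print(order.close_job())"
```

```text
the job is handed in; nothing more can be done
None
```

The job is handed in at about 42 s of the 61 s limit (no verdict was shown): the nozzle stood upright on the box floor when I let go, and the lid snapped over the ridge and reached the end wall at about 8 N peak push, with nothing else seen to move.

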